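# Aim the label reader and show it the fuller nozzle tin

## Robot

A 6-joint arm with a two-finger parallel gripper is mounted at the origin on the work surface. World frame = base frame: x ahead of the robot, y to its left, z up, the work surface at z = 0. Lengths are in m, angles in rad, forces in N, time in s.
With the tool pointing down it reaches from about 0.225 to 0.875 m from the base axis. Payload 3.4 kg.
Tool frame: the origin (TCP) lies at the very end of the fingers, on their centre line; the grasp point (between the pads) lies 19 mm behind it; z points along the fingers, y is the direction in which the jaws open and shut (so a half turn about z gives the same grasp; the last joint's range is limited). The gripper opens to 85 mm and grips with 20 to 120 N. Pads are 22 mm wide; open, the fingers measure 114 mm over their backs; the gripper's body (76 mm by 85 mm) begins 54 mm behind the grasp point. The pads swing forward as they close: fully open they stand 13 mm farther back than shut.
Start: joints at [1.135, 0.276, 1.505, -0, 1.361, -0.121], TCP at [0.178, 0.547, 0.231] pointing down, gripper open.
Joint ranges: [-2.89, 2.89], [-0.75, 2.08], [0.22, 2.7], [-1.18, 4.32], [0.11, 2.71], [-2.7, 2.7]. Speed limits (rad/s): [2.57, 2.57, 3.14, 3.14, 3.14, 3.14].

## Interface

Orientations are given as a unit quaternion [w, x, y, z].
In Python, from rig import telemetry, cams, sign_off, spotter gives the robot as it stands.
- The arm moves only by the tool servo_tool, never from a script. Its argument "steps" is a list of rows, each a list of 6 numbers: the shift along the tool's x, y, z in mm, then the turn, a rotation vector about the tool's x, y, z in degrees. In form: [[x, y, z, ax, ay, az], ...]. A call has 1 to 8 rows; each row is the pose to reach, as a shift and turn from the pose commanded when the call began, along the tool's axes at that moment; what a row does not reach only later rows make up. A row lasts 1/10 s, in which the tool goes at most 50 mm and 8.59 degrees, less where a joint would pass 70% of its speed; a pose out of reach is approached as far as the arm can. A call with a gripper value outside its range is refused whole. "hand" is the closure in counts, from 0 (fully open) to 255 (shut), set as the call begins (left out, the last holds). The fingers move at their own pace and stop on an object; "grip_force" is the grip in N (left out, the last holds). Time passes only in rows, so rows that repeat a pose let the fingers close. It gives the time, the measured TCP pose, the force and the opening at its end, in the units of the state.
- telemetry.get_state(): the state, without advancing time (a new reading comes with each control period).
- cams.get_image(name): name is "side" or "top"; returns (picture, depth): 480x640x3 uint8, red, green, blue; 480x640 float32, m along the optical axis (not along the pixel's ray), 0 where there is no reading.
- cams.camera_model(name): a dict with "camera_matrix" (3x3 intrinsics, pixels), "origin" and "rotation" of the camera in the world. Camera axes: x right, y up, looking along -z (the intrinsics and any distortion apply to the point x, -y, -z); pixel columns grow to the right and rows downward; lengths in m; the calibration is good to about 2 mm. A picture is of the moment at which its call begins. camera_model takes no time and is no camera call.
- sign_off(): hands the job in, once; it reports no verdict.
Trained networks look in the newest picture that a camera, given by its name, has taken for a name from the list of things; names that differ only in an ending like _2 or _b are one class to them, and where a whole thing is asked for, a point or a joint stands for the part that bears it (a point fixed in the world has none). Each returns a list of dicts, best first, with "conf" (0 to 1); they miss things now and then, are a little off and sometimes report something else, mostly with a low value. They report only what shows in the picture. A call takes as long as a camera call. They do not tell look-alikes from the thing itself.
- spotter.outline_of(query, camera): "region" (480x640 bool, what is visible of it) and "rect" ([left, top, width, height] in pixels, round what is visible of it).
The state is a dict: "clock": time; "qpos": joint angles; "qd": joint speeds; "effort": joint torques, N m; "position": TCP position; "ee_rot": TCP orientation; "contact_force": force on the tool from outside, world axes, zero at the start; "moment": the same for the moment, N m; "width": finger opening in m.
Only numpy, scipy, OpenCV 4.12 (cv2) and the standard library are available. Lean on these libraries where they do the work, as an engineer would, in place of code of your own. Each camera call takes 0.05 s, during which the arm holds its last target.

## Task

First turn the label reader's head so that it is square with its base plate and its face stands upright; it has been left twisted and looking down at the bench. Then lift the two look-alike closed metal tins of piping nozzles one after the other to feel which is heavier, keep them upright, and put the lighter one back standing on the mat where it stood. Finish while still holding the heavier one in the gripper: upright, straight in front of the reader's window, its middle level with the window's middle and about 11 cm from it, clear of the reader and everything else; leave the other things on the bench where they are.

Things in the scene. Friction and masses are not known exactly. Their poses are not given: they have to be found in the camera images.
- reader_base: Fixed base plate of the label reader, black, 150 (x) x 140 (y) x 14 mm, with a small white ridge on its top at the middle of the front edge. Origin: centre of its underside on the bench. Its -x axis is the front (roughly towards the robot). The head's swivel axis is vertical through this origin; the head's tilt axis is horizontal, 155 mm above the bench, and crosses the swivel axis. The yoke that carries the head is 176 mm wide.
- reader_swivel (a joint): Swivel of the yoke and head about the vertical axis, rad: 0 = head square with the base plate, window to the plate's front; positive = turned counter-clockwise seen from above. Range -1.3 to 1.3; stays where it is left (friction about 0.05 N m).
- reader_tilt (a joint): Tilt of the head, rad: 0 = face upright; positive = face looking down (top edge and handle lean forward, towards the window's side). Range -0.5 to 0.8; stays where it is left (friction about 0.10 N m, so 1 to 2 N at the handle).
- reader_handle (a point): Middle of the head's handle: a round steel bar 12 mm thick, 96 mm long between its posts, parallel to the tilt axis, standing above the head's top edge with 34 mm free under it. It is 85 mm from the tilt axis (so 240 mm above the bench when the face is upright). It can be pinched from above, a finger before and a finger behind it, and it turns between the fingers. Axes as the head: -x out of the window, y along the bar, z up the face.
- reader_window (a point): Centre of the dark window in the front of the white head (head 150 wide x 90 high x 26 mm thick), 16 mm in front of the tilt axis. Axes as the head: its -x points straight out of the window, z up the face. With the face upright it is 155 mm above the bench.
- tin_1: One of two look-alike closed metal tins: plain upright cylinder 56 mm in diameter, 103 mm high with its flat lid, straight-sided up to 90 mm. Origin: centre of its underside; z is its axis, up. Piping nozzles are shut inside (they may shift a few mm), so its mass is hidden and changes each time: the lighter tin weighs 0.2 to 0.3 kg, the heavier 0.46 to 0.66 kg; either tin may be the heavier.
- tin_1_mid (a point): Middle of tin_1, on its axis 50 mm above its underside.
- tin_2: The other look-alike tin: plain upright cylinder 56 mm in diameter, 103 mm high with its flat lid, straight-sided up to 90 mm. Origin: centre of its underside; z is its axis, up. Piping nozzles are shut inside (they may shift a few mm), so its mass is hidden and changes each time: the lighter tin weighs 0.2 to 0.3 kg, the heavier 0.46 to 0.66 kg; either tin may be the heavier.
- tin_2_mid (a point): Middle of tin_2, on its axis 50 mm above its underside.
- mat: Thin black rubber mat lying fixed on the bench, 240 (x) x 400 (y) x 3 mm; the two tins and the single nozzle stand on it (undersides 3 mm above the bench). Origin: centre of its underside.
- scraper: Bystander: bench scraper lying flat, 95 x 130 mm, 20 mm high.
- scoop: Bystander: white flour scoop, about 200 x 80 mm, 42 mm high, left of the reader's front.
- cutter: Bystander: steel biscuit cutter ring, 72 mm in diameter, 35 mm high, between the reader and the scraper.
- jar: Bystander: amber jar, 76 mm in diameter, 100 mm high, left of the reader.
- cup: Bystander: small white plastic cup, 72 mm in diameter, 60 mm high, nearer the robot on the right.
- nozzle: Bystander: a single steel piping nozzle standing between the two tins, a cone 28 mm wide and 40 mm high.
Things that resemble listed ones, but are neither listed nor needed, are in the scene too. What is shaped like the reader_base but pink or red is not meant.

How it is judged:
By the outcome, as a careful person would: the job done as asked, in the order asked, and still so for the second after the job is handed in, while the arm keeps its last pose, push and grip.
It also fails if it takes over 72 s, if anything falls off the work surface, if the arm or the gripper's body presses on something with over 40 N, if the wrist force passes 120 N, or if a joint passes its speed limit or range.

## Working session

There is one attempt and no reset: what is moved stays moved. The work goes in short steps, Python scripts to look and compute and a tool call to move; the robot and the scene stay as the last step left them, time stands still between calls to the robot, and variables do not carry over. Pictures are saved under pics/ and viewed, and the job is handed in when it is done.

Besides the shell and the picture viewer there is one more tool, called after "Request:" as name([rows], argument=value, ...), one row to a line, values as JSON. servo_tool: Moves the arm, as the interface text tells. Its arguments: {"type":"object","properties":{"steps":{"type":"array","items":{"type":"array","items":{"type":"number"}}},"hand":{"type":"number"},"grip_force":{"type":"number"}},"required":["steps"]}

```bash
mkdir -p pics; ls; cat > h.py <<'E'
import numpy as np, cv2
from rig import telemetry, cams, sign_off, spotter
def snap(name,tag):
    im,d=cams.get_image(name)
    cv2.imwrite(f'pics/{tag}.png',im[:,:,::-1]); np.savez(f'/tmp/{tag}.npz',im=im,d=d)
    return im,d
def pts(name,d):
    m=cams.camera_model(name); K=np.array(m['camera_matrix']);R=np.array(m['rotation']);o=np.array(m['origin'])
    v,u=np.mgrid[0:480,0:640]
    X=np.stack([(u-K[0,2])/K[0,0]*d,-(v-K[1,2])/K[1,1]*d,-d],-1)
    return X@R.T+o
def proj(name,P):
    m=cams.camera_model(name); K=np.array(m['camera_matrix']);R=np.array(m['rotation']);o=np.array(m['origin'])
    c=(np.atleast_2d(P)-o)@R; z=-c[:,2]
    return np.stack([K[0,0]*c[:,0]/z+K[0,2],-K[1,1]*c[:,1]/z+K[1,2]],-1)
E
python3 - <<'E'
from h import *
for c in('side','top'):
    snap(c,c+'0'); print(cams.camera_model(c))
print(telemetry.get_state())
E
```

```text
pics
{'camera_matrix': array([[476.28765041,   0.        , 317.96872395],
       [  0.        , 476.28765041, 241.15223231],
       [  0.        ,   0.        ,   1.        ]]), 'origin': array([ 0.0297149 , -0.52321769,  0.95432328]), 'rotation': array([ 0.88719898,  0.37766452, -0.10577524, -0.24302073])}
{'camera_matrix': array([[610.15808185,   0.        , 316.52563152],
       [  0.        , 610.15808185, 247.35521662],
       [  0.        ,   0.        ,   1.        ]]), 'origin': array([0.27413306, 0.13630105, 1.90362664]), 'rotation': array([-0.70138449, -0.04486586,  0.03930349,  0.7102831 ])}
{'clock': 0.1, 'qpos': array([ 1.13497662e+00,  2.76538285e-01,  1.50604352e+00, -8.62390950e-06,
        1.36070210e+00, -1.20940374e-01]), 'qd': array([-0.00079471, -0.00238106,  0.00014672, -0.00057006, -0.00076824,
       -0.00212781]), 'effort': array([ 3.44250460e-03, -4.17700267e+01, -2.46405119e+01, -2.33839614e-06,
        5.86072929e-03,  5.34141793e-05]), 'position': array([0.17784578, 0.54629033, 0.23050775]), 'ee_rot': array([-2.28321829e-04,  1.56789110e-01,  9.87631743e-01, -8.14226818e-04]), 'contact_force': array([0.71629075, 0.90624669, 0.05285572]), 'moment': array([-0.03250693,  0.0031302 , -0.03224653]), 'width': 0.08598795260521438}
```

```bash
cat > h.py <<'E'
import numpy as np, cv2
from scipy.spatial.transform import Rotation as Ro
from rig import telemetry, cams, sign_off, spotter
def q2R(q): return Ro.from_quat([q[1],q[2],q[3],q[0]]).as_matrix()
def snap(name,tag):
    im,d=cams.get_image(name)
    cv2.imwrite(f'pics/{tag}.png',im[:,:,::-1]); np.savez(f'/tmp/{tag}.npz',im=im,d=d)
    return im,d
def cm(name):
    m=cams.camera_model(name); return np.array(m['camera_matrix']),q2R(m['rotation']),np.array(m['origin'])
def pts(name,d):
    K,R,o=cm(name)
    v,u=np.mgrid[0:480,0:640]
    X=np.stack([(u-K[0,2])/K[0,0]*d,-(v-K[1,2])/K[1,1]*d,-d],-1)
    return X@R.T+o
def proj(name,P):
    K,R,o=cm(name)
    c=(np.atleast_2d(P)-o)@R; z=-c[:,2]
    return np.stack([K[0,0]*c[:,0]/z+K[0,2],-K[1,1]*c[:,1]/z+K[1,2]],-1)
E
```

```text
(no output)
```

View pics/side0.png

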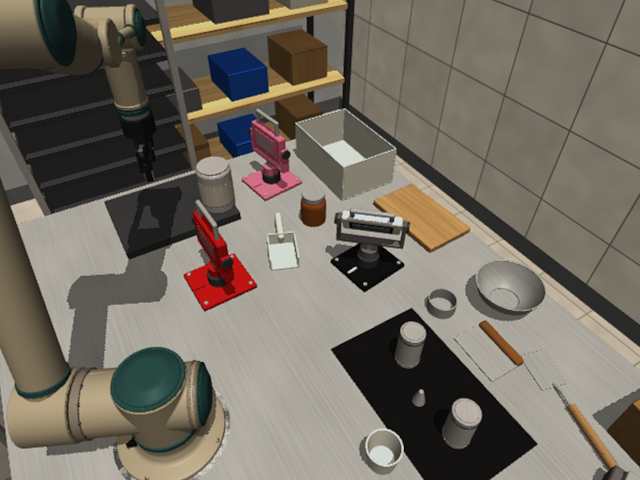

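View pics/top0.png

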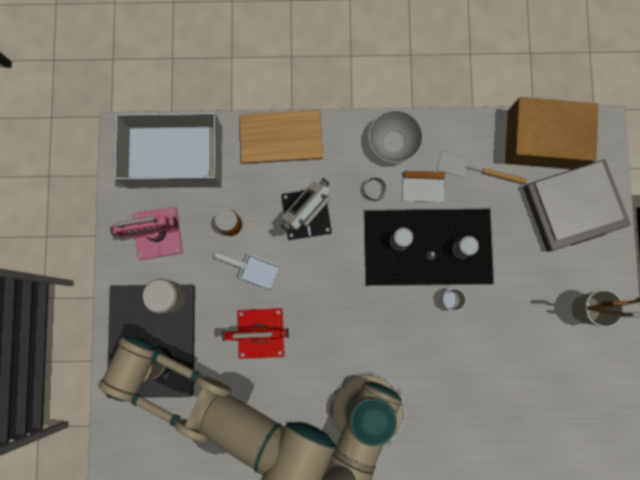

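The real reader has the black base (side 370,240; top 307,210). The red one (side 220,265) and the pink one (side 272,160) are decoys. The tins stand on the black mat at side (410,343) and (462,422). The canister at side (214,183) is a different object. Next I'll crop and measure.

```bash
python3 - <<'E'
from h import *
np.set_printoptions(precision=4,suppress=True)
out={}
for c in('side','top'):
    im,d=snap(c,c+'1'); P=pts(c,d)
    for q in('reader_base','reader_window','reader_handle','tin_1','mat','nozzle','cutter','scoop','jar','cup','scraper'):
        for r in spotter.outline_of(q,c)[:3]:
            if r['conf']<.3: continue
            m=r['region']&(d>0); p=P[m]
            if len(p)==0: continue
            print(c,q,round(r['conf'],2),r['rect'],np.median(p,0),p.min(0),p.max(0))
s=cv2.imread('pics/side1.png');t=cv2.imread('pics/top1.png')
cv2.imwrite('pics/crop1.png',np.hstack([cv2.resize(s[190:310,310:430],(400,400)),cv2.resize(t[165:255,260:350],(400,400),interpolation=cv2.INTER_CUBIC)]))
print(telemetry.get_state()['clock'])
E
```

```text
side reader_base 0.86 [328.3, 210.1, 83.1, 81.1] [0.592  0.1631 0.0684] [ 0.5236  0.1006 -0.0058] [0.7886 0.4133 0.235 ]
side reader_base 0.78 [184.8, 198.4, 75.9, 112.5] [0.2265 0.2987 0.0209] [ 0.1583  0.2283 -0.004 ] [0.3143 0.6066 0.25  ]
side reader_base 0.59 [242.1, 110.5, 57.4, 91.4] [0.5422 0.628  0.0952] [ 0.4656  0.55   -0.6973] [1.2663 2.1461 0.2481]
side reader_window 0.92 [337.4, 208.0, 64.1, 28.5] [0.5888 0.1575 0.1869] [ 0.5321  0.1073 -0.0032] [0.7847 0.4039 0.235 ]
side reader_window 0.92 [191.7, 204.0, 36.7, 65.3] [0.2291 0.3031 0.197 ] [ 0.2178  0.2471 -0.002 ] [0.3102 0.6066 0.25  ]
side reader_window 0.9 [252.3, 108.5, 33.2, 53.3] [0.5431 0.6358 0.1809] [ 0.5261  0.5637 -0.6662] [1.2215 2.1461 0.2478]
side reader_handle 0.92 [192.5, 202.8, 36.7, 67.1] [0.2293 0.3032 0.1973] [ 0.2178  0.2471 -0.002 ] [0.3102 0.6548 0.25  ]
side reader_handle 0.63 [336.5, 208.0, 65.9, 26.0] [0.5891 0.1573 0.1866] [ 0.5321  0.1073 -0.0032] [0.796  0.3691 0.235 ]
side tin_1 0.86 [444.4, 400.6, 37.9, 49.4] [ 0.4729 -0.3094  0.0961] [ 0.4584 -0.3309  0.0017] [ 0.5149 -0.2769  0.1098]
s
[... 2628 characters left out ...]
ozzle 0.52 [424.4, 254.5, 9.6, 7.2] [ 0.4707 -0.2004  0.0226] [ 0.4594 -0.2126 -0.0005] [ 0.4843 -0.1908  0.0501]
top cutter 0.57 [362.2, 177.5, 23.1, 23.1] [ 0.689  -0.028   0.0246] [ 0.6477 -0.07   -0.0079] [0.7191 0.0015 0.0426]
top scoop 0.8 [216.4, 249.1, 63.0, 42.9] [0.4385 0.3427 0.0061] [ 0.3744  0.2671 -0.014 ] [0.4922 0.4685 0.0519]
top jar 0.73 [213.5, 210.7, 25.7, 25.0] [0.5724 0.4137 0.0964] [ 0.5397  0.3834 -0.0045] [0.629  0.4527 0.1132]
top cup 0.89 [440.2, 285.9, 26.9, 24.3] [ 0.3347 -0.2701  0.0138] [ 0.3001 -0.2961 -0.0101] [ 0.3694 -0.2274  0.0723]
top scraper 0.63 [398.9, 168.9, 48.6, 33.9] [ 0.6918 -0.1882  0.0083] [ 0.6429 -0.2556 -0.0141] [ 0.7395 -0.1221  0.032 ]
1.3
```

View pics/crop1.png

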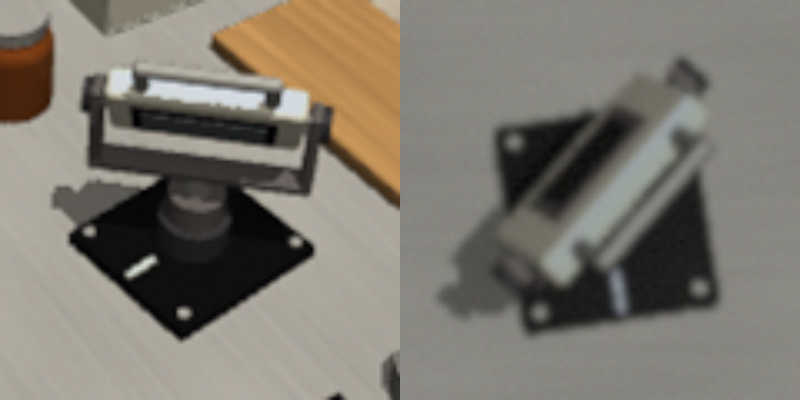

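```bash
cat > meas.py <<'E'
from h import *
np.set_printoptions(precision=4,suppress=True)
def load(tag):
    z=np.load(f'/tmp/{tag}.npz'); return z['im'],z['d']
def plate(c,tag):
    im,d=load(tag); P=pts(c,d)
    m=(im.max(2)<60)&(P[...,2]>0.003)&(P[...,2]<0.026)&(P[...,0]>.5)&(P[...,0]<.73)&(P[...,1]>.07)&(P[...,1]<.29)
    n,l,st,_=cv2.connectedComponentsWithStats(m.astype(np.uint8)); k=1+np.argmax(st[1:,4]); m=l==k
    # intersect pixel rays with z=.014
    K,R,o=cm(c); v,u=np.nonzero(m)
    ray=np.stack([(u-K[0,2])/K[0,0],-(v-K[1,2])/K[1,1],-np.ones(len(u))],-1)@R.T
    Q=o+ray*((0.014-o[2])/ray[:,2])[:,None]
    (cx,cy),s,a=cv2.minAreaRect(Q[:,:2].astype(np.float32)*1000)
    print(c,'plate',cx,cy,s,a,np.median(P[m][:,2]),len(Q))
    return Q
def bar(c,tag,zlo=.215):
    im,d=load(tag); P=pts(c,d)
    m=(P[...,2]>zlo)&(P[...,2]<.26)&(P[...,0]>.45)&(P[...,0]<.73)&(P[...,1]>.05)&(P[...,1]<.29)
    p=P[m]; mu=p.mean(0); 
    vx,vy,x0,y0=cv2.fitLine(p[:,:2].astype(np.float32),cv2.DIST_HUBER,0,.002,.01).ravel()
    D=np.array([vx,vy])*(1 if vy>0 else -1); t=(p[:,:2]-[x0,y0])@D; r=(p[:,:2]-[x0,y0])@[-D[1],D[0]]
    mid=(np.percentile(t,1)+np.percentile(t,99))/2
    print(c,'bar n',len(p),'mid',np.array([x0,y0])+mid*D,'len',np.ptp(t),'rstd',r.std(),'zmax/med',p[:,2].max(),np.median(p[:,2]),'yaw of y axis vs +y (ccw)',np.arctan2(-D[0],D[1]))
    return p
E
python3 - <<'E'
from meas import *
for c in('side','top'):
    plate(c,c+'1')
    for z in(.212,.218,.222): bar(c,c+'1',z)
    im,d=load(c+'1');P=pts(c,d)
    # tins top
    for (x,y) in((.511,-.103),(.486,-.304)):
        m=(P[...,2]>.098)&(P[...,2]<.12)&(np.hypot(P[...,0]-x,P[...,1]-y)<.05); p=P[m]
        (a,b),r=cv2.minEnclosingCircle((p[:,:2]*1000).astype(np.float32)); print(c,'tin',a,b,r,p[:,:2].mean(0),np.median(p[:,2]))
E
```

```text
side plate 604.9754638671875 177.46762084960938 (151.67828369140625, 142.43402099609375) 8.06476879119873 0.013846564981412013 1510
side bar n 238 mid [0.5746 0.1426] len 0.10653489465688898 rstd 0.00308718229718694 zmax/med 0.23500196194182588 0.22926935948427457 yaw of y axis vs +y (ccw) 0.8471463
side bar n 232 mid [0.5748 0.1426] len 0.1061733797813075 rstd 0.0030044855183189584 zmax/med 0.23500196194182588 0.22938998397206933 yaw of y axis vs +y (ccw) 0.83639574
side bar n 226 mid [0.5748 0.1425] len 0.10617888711903506 rstd 0.003037076200043338 zmax/med 0.23500196194182588 0.22944176912324754 yaw of y axis vs +y (ccw) 0.83731127
side tin 515.104736328125 -109.89566040039062 28.779878616333008 [ 0.5136 -0.1112] 0.10521686582273249
side tin 487.96844482421875 -302.74945068359375 29.549291610717773 [ 0.486  -0.3043] 0.10554626088676611
top plate 585.7620849609375 142.19821166992188 (89.3298568725586, 63.157508850097656) 7.809915065765381 0.012717379474598278 375
top bar n 186 mid [0.579  0.1469] len 0.10811009703619054 rstd 0.0049591024608570955 zmax/med 0.2416741185307809 0.22919248968834283 yaw of y axis vs +y (ccw) 0.84017104
top bar n 173 mid [0.5783 0.1464] len 0.10650082421734997 rstd 0.003982021002904749 zmax/med 0.2416741185307809 0.22978749951961586 yaw of y axis vs +y (ccw) 0.84371054
top bar n 160 mid [0.5777 0.1464] len 0.10647720594806605 rstd 0.0035750786046078987 zmax/med 0.2416741185307809 0.23019804014058054 yaw of y axis vs +y (ccw) 0.84635097
top tin 517.9064331054688 -107.56198120117188 28.990589141845703 [ 0.5165 -0.1078] 0.10428861343795726
top tin 489.6620178222656 -301.041259765625 28.712533950805664 [ 0.4896 -0.3008] 0.10491541606319488
```

```bash
cat > go.py <<'E'
from h import *
np.set_printoptions(precision=2,suppress=True)
def go(p,yaw):
    """tool-down target: TCP p, jaw y-axis at world yaw; prints shift mm & rotvec deg in tool axes"""
    s=telemetry.get_state(); R=q2R(s['ee_rot'])
    y=np.array([np.cos(yaw),np.sin(yaw),0]);z=np.array([0,0,-1.]);T=np.stack([np.cross(y,z),y,z],1)
    rv=Ro.from_matrix(R.T@T).as_rotvec(degrees=True)
    print('shift',R.T@(np.array(p)-s['position'])*1000,'turn',rv,'| at',s['position']*1000,'tilt',np.degrees(np.arccos(-R[2,2])),'yaw',np.arctan2(R[1,1],R[0,1]),'F',s['contact_force'],'w',s['width']*1000,'t',s['clock'])
E
python3 -c "
from go import *
go((.5765,.1445,.34),.84)
go((.5765,.1445,.211),.84)"
```

```text
shift [-503.41 -259.12 -108.7 ] turn [ 0.01 -0.   23.83] | at [178.07 546.78 231.34] tilt 0.007630389119676697 yaw 1.2559717545591964 F [-1.44 -0.32  0.38] w 85.5368716406105 t 1.3
shift [-503.41 -259.13   20.3 ] turn [ 0.01 -0.   23.83] | at [178.07 546.78 231.34] tilt 0.007630389119676697 yaw 1.2559717545591964 F [-1.44 -0.32  0.38] w 85.5368716406105 t 1.3
```

Request:
servo_tool([
  [0,0,-50,0,0,0],
  [-30,-15,-90,0,0,4],
  [-70,-36,-109,0,0,8],
  [-115,-59,-109,0,0,12],
  [-160,-82,-109,0,0,16],
  [-205,-105,-109,0,0,20],
  [-250,-128,-109,0,0,24],
  [-295,-151,-109,0,0,24],
], hand=110, grip_force=30)

```text
clock: 2.1
position: [0.4103, 0.3128, 0.3406]
ee_rot: [0.0, 0.359, 0.933, 0.0]
contact_force: [-0.1, 1.0, -0.2]
width: 0.0485
```

```bash
python3 -c "
from go import *
go((.5765,.1445,.31),.84)"
```

```text
shift [-236.11  -13.53   30.64] turn [ 0.05  0.01 -0.22] | at [410.33 312.79 340.62] tilt 0.05472630955200904 yaw 0.836166463628188 F [-0.11  0.98 -0.18] w 48.504315622946486 t 2.1
```

Request:
servo_tool([
  [-45,-3,0,0,0,0],
  [-90,-6,0,0,0,0],
  [-135,-8,0,0,0,0],
  [-180,-11,10,0,0,0],
  [-215,-13,25,0,0,0],
  [-235,-14,31,0,0,0],
  [-235,-14,31,0,0,0],
  [-235,-14,31,0,0,0],
])

```text
clock: 2.9
position: [0.5739, 0.1473, 0.3094]
ee_rot: [-0.001, 0.359, 0.933, 0.0]
contact_force: [-0.3, 1.1, -0.1]
width: 0.0483
```

```bash
python3 - <<'E'
from go import *
from meas import *
go((.5765,.1445,.211),.84)
for c in('side','top'): snap(c,c+'2')
s=cv2.imread('pics/side2.png');t=cv2.imread('pics/top2.png')
cv2.imwrite('pics/crop2.png',np.hstack([cv2.resize(s[150:310,290:450],(400,400)),cv2.resize(t[145:265,250:370],(400,400),interpolation=cv2.INTER_CUBIC)]))
E
```

```text
shift [-3.9924 -0.395  98.3766] turn [ 0.0072 -0.0957 -0.1663] | at [573.9134 147.3476 309.3832] tilt 0.09601324713278633 yaw 0.8370974285474126 F [-0.2882  1.1064 -0.0605] w 48.26358276008018 t 2.9
```

View pics/crop2.png

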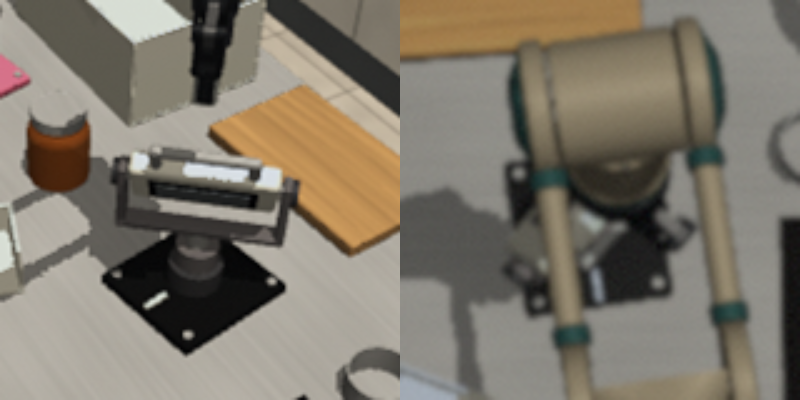

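```bash
python3 - <<'E'
from meas import *
p=telemetry.get_state()['position'];print(proj('side',p))
im,d=load('side2');P=pts('side',d)
m=(np.linalg.norm(P-p,axis=-1)<.07)
v,u=np.nonzero(m); print(u.min(),u.max(),v.min(),v.max()); q=P[m]; print(q.min(0),q.max(0),q.mean(0))
t=q[q[:,2]<q[:,2].min()+.02]; print(t.mean(0),len(t))
k=im[140:200,330:410,::-1]; cv2.imwrite('pics/tip2.png',cv2.resize(k,(800,600),interpolation=cv2.INTER_NEAREST))
E
```

```text
[[372.5286 184.3299]]
366 380 159 192
[0.5396 0.1117 0.3112] [0.5994 0.1611 0.3647] [0.5522 0.1234 0.3314]
[0.5521 0.1235 0.3227] 61
```

View pics/tip2.png

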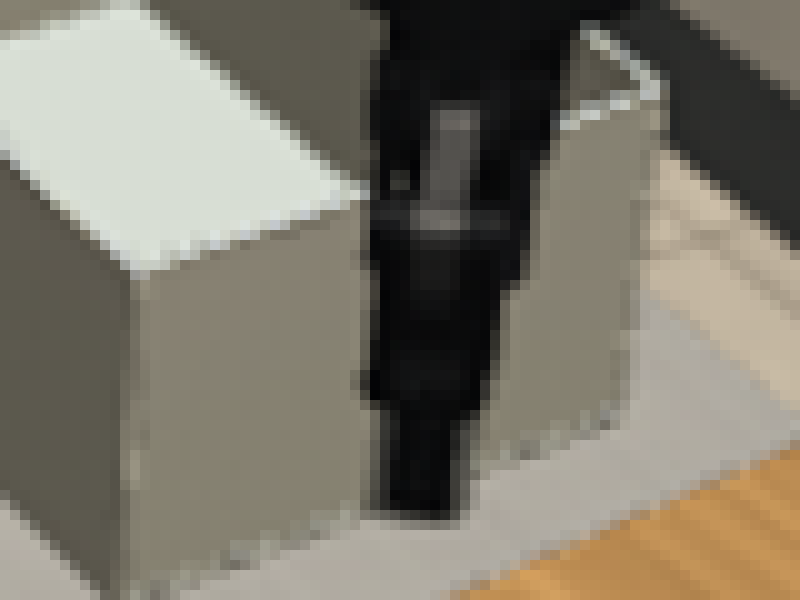

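Request:
servo_tool([
  [-2,0,30,0,0,0],
  [-4,0,60,0,0,0],
  [-4,0,80,0,0,0],
  [-4,0,92,0,0,0],
  [-4,0,99,0,0,0],
  [-4,0,99,0,0,0],
  [-4,0,99,0,0,0],
])

```text
clock: 3.7
position: [0.578, 0.1444, 0.2115]
ee_rot: [0.001, 0.358, 0.934, 0.001]
contact_force: [-0.2, -0.5, 0.5]
width: 0.0485
```

Request:
servo_tool([
  [0,0,0,0,0,0],
  [0,0,0,0,0,0],
  [0,0,0,0,0,0],
  [0,0,0,0,0,0],
  [0,0,0,0,0,0],
  [0,0,0,0,0,0],
], hand=255, grip_force=25)

```text
clock: 4.3
position: [0.5777, 0.1439, 0.2108]
ee_rot: [0.0, 0.359, 0.933, 0.0]
contact_force: [-1.0, -0.2, 3.5]
width: 0.0112
```

```bash
python3 - <<'E'
from go import *
from meas import *
go((.6065,.179,.222),.84)
go((.6065,.179,.222),.1407)
for c in('side',): snap(c,c+'3')
s=cv2.imread('pics/side3.png')
cv2.imwrite('pics/crop3.png',cv2.resize(s[150:310,290:450],(600,600)))
E
```

```text
shift [  2.0648  45.3527 -11.132 ] turn [ 0.0434  0.0375 -0.1622] | at [577.678  143.9332 210.835 ] tilt 0.057314200680735734 yaw 0.8371690799284028 F [-1.0367 -0.1692  3.5055] w 11.173073938247876 t 4.3
shift [  2.0648  45.3527 -11.132 ] turn [ 0.0547  0.0208 39.9047] | at [577.678  143.9332 210.835 ] tilt 0.057314200680735734 yaw 0.8371690799284028 F [-1.0367 -0.1692  3.5055] w 11.173073938247876 t 4.3
```

View pics/crop3.png

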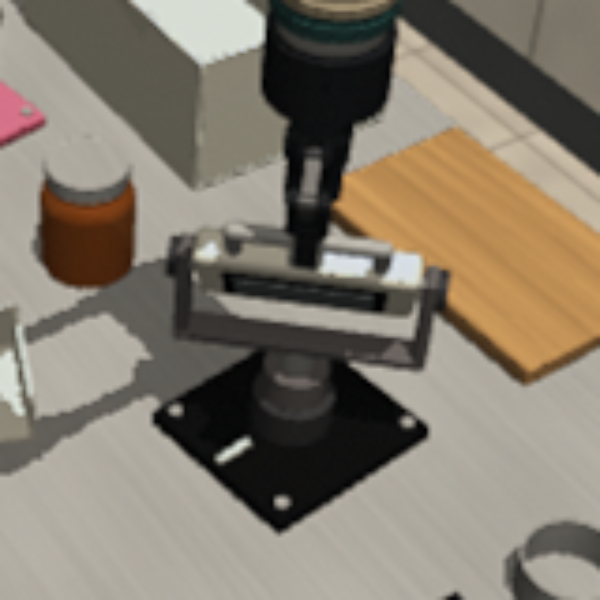

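Request:
servo_tool([
  [0,4.6,-2.7,0,0,0],
  [0,10.7,-5.7,0,0,0],
  [0,17.0,-8.2,0,0,0],
  [0,24.3,-10.5,0,0,0],
  [0,31.8,-12.0,0,0,0],
  [0,38.6,-12.8,0,0,0],
  [0,44.8,-13.1,0,0,0],
  [0,44.8,-13.1,0,0,0],
])

```text
clock: 5.15
position: [0.6076, 0.1777, 0.2239]
ee_rot: [-0.0, 0.358, 0.934, -0.0]
contact_force: [-0.6, -0.8, 5.0]
width: 0.011
```

Request:
servo_tool([
  [0,0,0,0,0,6],
  [0,0,0,0,0,12],
  [0,0,0,0,0,18],
  [0,0,0,0,0,24],
  [0,0,0,0,0,30],
  [0,0,0,0,0,36],
  [0,0,0,0,0,40],
  [0,0,0,0,0,40],
])

```text
clock: 5.95
position: [0.6064, 0.1797, 0.2239]
ee_rot: [-0.002, 0.657, 0.754, 0.001]
contact_force: [-3.3, 3.9, 5.8]
width: 0.0109
```

```bash
python3 - <<'E'
from go import *
from meas import *
go((.6065,.179,.222),.1407)
for c in('side','top'): snap(c,c+'4')
plate('side','side4')
s=cv2.imread('pics/side4.png');t=cv2.imread('pics/top4.png')
cv2.imwrite('pics/crop4.png',np.hstack([cv2.resize(s[150:310,290:450],(400,400)),cv2.resize(t[145:265,250:370],(400,400),interpolation=cv2.INTER_CUBIC)]))
E
```

```text
shift [-0.7299  0.0407  1.8577] turn [-0.0744 -0.265  -0.1469] | at [606.3628 179.7092 223.8611] tilt 0.2752182868802178 yaw 0.13813825962365842 F [-3.3246  3.8542  5.7603] w 10.866930591286538 t 5.95
side plate 604.6760864257812 177.4252166748047 (151.0736083984375, 142.43402099609375) 8.064769744873047 0.013789339509362064 1378
```

View pics/crop4.png

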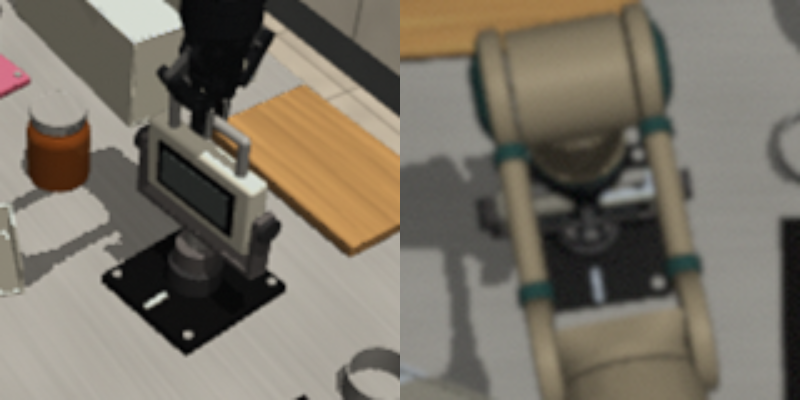

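```bash
cat >> meas.py <<'E'
def face(c,tag,o=(.6055,.178),yaw=.1407):
    im,d=load(tag);P=pts(c,d)
    ex=np.array([np.cos(yaw),np.sin(yaw)]);ey=np.array([-ex[1],ex[0]])
    r=P[...,:2]-np.array(o); a=r@ex;b=r@ey
    m0=(P[...,2]>.115)&(P[...,2]<.195)&(abs(b)<.072)&(a<.02)&(a>-.06)
    for nm,m in(('all',m0),('white',m0&(im.min(2)>110)),('dark',m0&(im.max(2)<90))):
        p=P[m]
        if len(p)<30: continue
        for _ in range(4):
            mu=p.mean(0); n=np.linalg.svd(p-mu)[2][2]; n*=-np.sign(n[0]); e=(p-mu)@n; p=p[abs(e)<max(2.0*e.std(),.0015)]
        yawn=np.arctan2(-n[1],-n[0])
        print(nm,len(p),'n',n,'yaw',yawn,'swivel',yawn-yaw,'tilt(+down)',np.arcsin(-n[2]),'a',((mu[:2]-o)@ex)*1e3,'b',((mu[:2]-o)@ey)*1e3,'rms',e.std()*1e3)
E
python3 - <<'E'
from meas import *
face('side','side4')
E
```

```text
all 902 n [-0.9895 -0.1406 -0.0337] yaw 0.14113051201635082 swivel 0.00043051201635083136 tilt(+down) 0.03372150142222689 a -11.721660084457538 b -3.3551487931703097 rms 1.6731387157861322
dark 654 n [-0.9908 -0.1291 -0.0416] yaw 0.12961638924298305 swivel -0.011083610757016943 tilt(+down) 0.041601471222202493 a -12.30692492399904 b 2.8901107933139807 rms 1.3544271634840375
```

Request:
servo_tool([
  [0,0,0,0,0,0],
  [0,0,0,0,0,0],
  [0,0,0,0,0,0],
  [0,0,-10,0,0,0],
  [0,0,-40,0,0,0],
  [0,0,-80,0,0,0],
  [0,0,-100,0,0,0],
  [0,0,-100,0,0,0],
], hand=110)

```text
clock: 6.85
position: [0.6093, 0.1774, 0.3281]
ee_rot: [0.003, 0.656, 0.754, 0.003]
contact_force: [0.4, 0.3, 0.3]
width: 0.0486
```

```bash
python3 - <<'E'
from go import *
from meas import *
go((.6065,.179,.222),.1407)
for c in('side','top'): snap(c,c+'5')
face('side','side5')
plate('side','side5')
for z in (.225,.236):
  for c in('side','top'): bar(c,c+'5',z)
im,d=load('side5');P=pts('side',d)
m=(abs(P[...,2])<.012)&(P[...,0]>.35)&(P[...,0]<.8)&(P[...,1]>0.0)&(P[...,1]<.35)&(im.min(2)>120)
p=P[m];mu=p.mean(0);n=np.linalg.svd(p-mu,full_matrices=False)[2][2];print('bench',n*np.sign(n[2]),mu,len(p))
s=cv2.imread('pics/side5.png')
cv2.imwrite('pics/crop5.png',cv2.resize(s[170:310,320:440],(600,700))[:600])
E
```

```text
shift [  1.9483  -3.4329 106.1136] turn [ 0.5012 -0.016  -0.1123] | at [609.2542 177.3865 328.139 ] tilt 0.5014617409915526 yaw 0.13873817210775383 F [0.387  0.2578 0.3442] w 48.62588386596956 t 6.85
all 903 n [-0.9892 -0.1437 -0.0291] yaw 0.14421470397793598 swivel 0.00351470397793599 tilt(+down) 0.02914327547321214 a -11.665623374208387 b -4.532335464122257 rms 1.692766497412406
dark 650 n [-0.9901 -0.1353 -0.0385] yaw 0.13578883723049637 swivel -0.004911162769503624 tilt(+down) 0.03852283047405796 a -12.274461736955278 b 1.3564345557826591 rms 1.4502920785179414
side plate 604.6796875 177.3998260498047 (151.0736083984375, 142.3827362060547) 8.064769744873047 0.013772642976931204 1372
side bar n 227 mid [0.6017 0.1782] len 0.10772229263450125 rstd 0.002887884849249793 zmax/med 0.24980086171344318 0.2431845460544353 yaw of y axis vs +y (ccw) 0.14429994
top bar n 100 mid [0.6055 0.1759] len 0.09597372346710073 rstd 0.0035493941214149102 zmax/med 0.254815383244712 0.24355080758867498 yaw of y axis vs +y (ccw) 0.13757665
side bar n 191 mid [0.6013 0.1785] len 0.10677420126952102 rstd 0.002936782664592244 zmax/med 0.24980086171344318 0.243861050257145 yaw of y axis vs +y (ccw) 0.1288112
top bar n 97 mid [0.6057 0.176 ] len 0.09596754006864325 rstd 0.003561103433134511 zmax/med 0.254815383244712 0.24377598267850176 yaw of y axis vs +y (ccw) 0.13646157
bench [ 0.0012 -0.0017  1.    ] [0.5303 0.1251 0.0001] 10804
```

View pics/crop5.png

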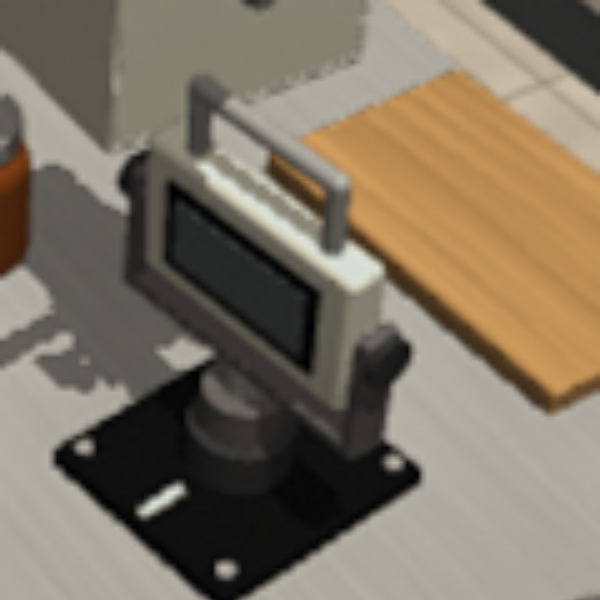

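```bash
python3 - <<'E'
from meas import *
im,d=load('side5');P=pts('side',d)
yaw=.1407;o=np.array([.6047,.1774]);ex=np.array([np.cos(yaw),np.sin(yaw)]);ey=np.array([-ex[1],ex[0]])
r=P[...,:2]-o;a=r@ex*1e3;b=r@ey*1e3;z=P[...,2]*1e3
print('dark window rows')
m=(im.max(2)<90)&(abs(b)<45)&(z>125)&(z<190)&(a<10)&(a>-40)
for lo in range(130,186,6):
    k=m&(z>=lo)&(z<lo+6); print(lo,k.sum(),np.median(a[k]) if k.sum() else 0, np.median(b[k]) if k.sum() else 0)
big=cv2.resize(im[170:310,320:440,::-1],(960,1120),interpolation=cv2.INTER_CUBIC)
def W(x,y,zz,t):  # head frame mm -> world, tilt t
    X=x*np.cos(t)-zz*np.sin(t); Z=zz*np.cos(t)+x*np.sin(t)
    return np.append(o+(X*ex+y*ey)/1e3,.155+Z/1e3)
for t,col in((0,(0,255,0)),(.04,(0,0,255)),(-.04,(255,0,0))):
    # bar centre line, front face
    for seg in([(0,-48,85),(0,48,85)],[(-16,-75,45),(-16,75,45)],[(-16,-75,-45),(-16,75,-45)],[(-16,-75,-45),(-16,-75,45)],[(-16,75,-45),(-16,75,45)]):
        q=(proj('side',np.array([W(*s,t) for s in seg]))-[320,170]+.5)*8
        q=np.round(q).astype(int); cv2.line(big,tuple(q[0]),tuple(q[1]),col,1,cv2.LINE_AA)
cv2.imwrite('pics/ov5.png',big[40:640,100:900])
E
```

```text
dark window rows
130 35 -11.395532849780084 -12.632491853176012
136 44 -11.324676513056815 -2.981515486910374
142 36 -11.761842243181881 -5.48881148127806
148 51 -12.105044547543407 -0.30698474519723745
154 46 -12.425535067375332 -2.368148343161291
160 47 -12.802775121873383 5.356184465594707
166 45 -12.564344265694281 -4.82344539167061
172 55 -12.71388377465109 0.5887613484678736
178 63 -11.953059193625169 -0.5602986803207805
184 39 -10.515362153810036 -0.13452864779182974
```

View pics/ov5.png

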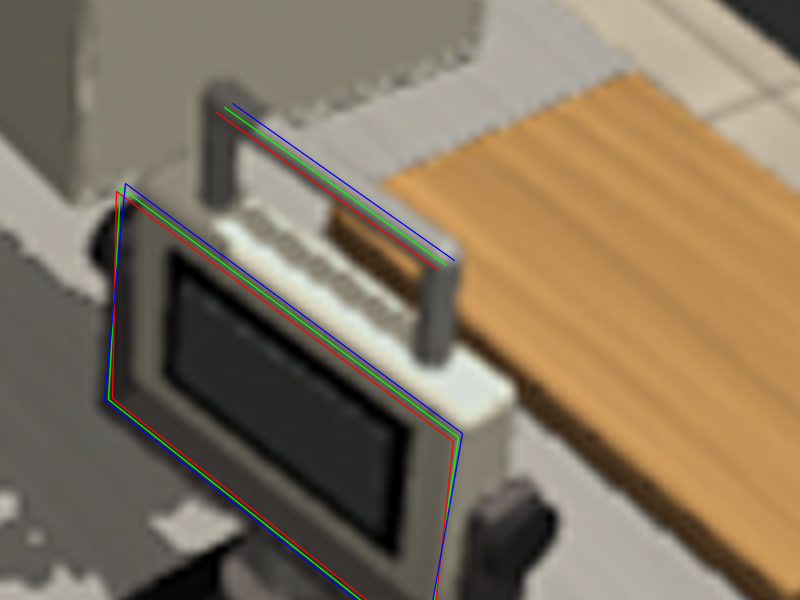

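```bash
python3 - <<'E'
from meas import *
from scipy.optimize import least_squares
im,d=load('side5');P=pts('side',d)
yaw=.1407;o=np.array([.6053,.1783]);ex=np.array([np.cos(yaw),np.sin(yaw)]);ey=np.array([-ex[1],ex[0]])
r=P[...,:2]-o;a=r@ex*1e3;b=r@ey*1e3;z=P[...,2]*1e3
mx=im.max(2).astype(int)
for nm,m in(('bezelL',(b>48)&(b<70)),('bezelR',(b<-48)&(b>-70)),('win',(abs(b)<44)&(mx<90)&(z>134)&(z<177))):
    m=m&(z>120)&(z<192)&(a<0)&(a>-30)
    if 'bez' in nm: m&=(mx>85)
    A=np.c_[z[m]-155,b[m],np.ones(m.sum())]
    f=least_squares(lambda c:A@c-a[m],[0,0,-15],loss='soft_l1',f_scale=1.).x
    # each tilt: a falls with z by tan t
    print(nm,m.sum(),'tilt',-f[0],'swivel',-f[1],'a0',f[2])
# control: tins axis
for x,y in((.515,-.11),(.488,-.303)):
    m=(np.hypot(P[...,0]-x,P[...,1]-y)<.045)&(P[...,2]>.02)&(P[...,2]<.088)
    p=P[m]
    def res(v):
        c=np.array([v[0],v[1],.05]);n=np.array([v[2],v[3],1]);n/=np.linalg.norm(n);q=p-c
        return (np.linalg.norm(np.cross(q,n),axis=1)-.028)*1e3
    f=least_squares(res,[x,y,0,0],loss='soft_l1'); print('tin',m.sum(),f.x, np.median(abs(f.fun)))
E
```

```text
bezelL 56 tilt 0.035828641547755065 swivel -0.049833885784733974 a0 -12.982742386600856
bezelR 104 tilt 0.03815426047204161 swivel 0.011731324240008584 a0 -10.825364716983952
win 318 tilt 0.0368019587024599 swivel 0.000622661576918325 a0 -12.959073018754278
tin 444 [ 0.5164 -0.1087 -0.0002  0.0004] 0.5939448969426824
tin 516 [ 0.489  -0.3023  0.0003  0.0007] 0.4289344705308354
```

```bash
python3 - <<'E'
from go import *
for i in range(3): go((.6095,.1795,.223),.1407); cams.get_image('side')
E
```

```text
shift [  2.07   2.27 100.68] turn [ 0.05 -0.01 -0.11] | at [607.46 177.12 323.68] tilt 0.04650778162846188 yaw 0.1388116863381325 F [-0.07  0.57 -0.71] w 48.36826217920989 t 6.95
shift [ 2.08  2.99 99.46] turn [-0.09  0.   -0.11] | at [606.99 177.05 322.47] tilt 0.09010858792159394 yaw 0.13885860976865824 F [-0.28 -1.01 -0.25] w 48.59857900948379 t 7.0
shift [ 2.09  3.33 98.86] turn [-0.16  0.   -0.11] | at [606.77 177.01 321.87] tilt 0.1585214974821964 yaw 0.13885111100551015 F [-0.63 -0.18  0.37] w 48.451018046556726 t 7.05
```

Request:
servo_tool([
  [0,3.1,40,0,0,0],
  [0,3.1,75,0,0,0],
  [0,3.1,95,0,0,0],
  [0,3.1,100,0,0,0],
  [0,3.1,100,0,0,0],
  [0,3.1,100,0,0,0],
])

```text
clock: 7.7
position: [0.6112, 0.1778, 0.2244]
ee_rot: [0.001, 0.656, 0.754, 0.001]
contact_force: [-0.4, 0.3, 0.0]
width: 0.0484
```

Request:
servo_tool([
  [0,0,0,0,0,0],
  [0,0,0,0,0,0],
  [0,0,0,0,0,0],
  [0,0,0,0,0,0],
  [0,0,0,0,0,0],
  [0,0,0,0,0,0],
], hand=255)

```text
clock: 8.3
position: [0.6107, 0.1777, 0.2246]
ee_rot: [0.0, 0.656, 0.754, 0.001]
contact_force: [-1.7, 0.6, 5.7]
width: 0.0111
```

Request:
servo_tool([
  [0,0,0,0,0,0],
  [0,0,0,0,0,0],
  [0,0,0,0,0,0],
  [0,0,-10,0,0,0],
  [0,0,-40,0,0,0],
  [0,0,-75,0,0,0],
  [0,0,-90,0,0,0],
  [0,0,-90,0,0,0],
], hand=110)

```text
clock: 9.1
position: [0.6119, 0.1779, 0.3171]
ee_rot: [0.002, 0.656, 0.755, 0.003]
contact_force: [-1.0, -0.0, -0.6]
width: 0.0483
```

```bash
cat >> meas.py <<'E'
def face2(tag,o=(.6053,.1783),yaw=.1407):
    from scipy.optimize import least_squares
    im,d=load(tag);P=pts('side',d)
    ex=np.array([np.cos(yaw),np.sin(yaw)]);ey=np.array([-ex[1],ex[0]])
    r=P[...,:2]-np.array(o);a=r@ex*1e3;b=r@ey*1e3;z=P[...,2]*1e3
    mx=im.max(2).astype(int)
    for nm,m in(('bezelL',(b>48)&(b<70)),('bezelR',(b<-48)&(b>-70)),('win',(abs(b)<44)&(mx<90)&(z>134)&(z<177))):
        m=m&(z>120)&(z<192)&(a<0)&(a>-30)
        if 'bez' in nm: m&=(mx>85)
        A=np.c_[z[m]-155,b[m],np.ones(m.sum())]
        f=least_squares(lambda c:A@c-a[m],[0,0,-15],loss='soft_l1',f_scale=1.).x
        print(nm,m.sum(),'tilt',-f[0],'swivel',-f[1],'a0',f[2])
E
python3 - <<'E'
from go import *
from meas import *
snap('side','side6'); face2('side6'); bar('side','side6',.23)
snap('side','side6b'); face2('side6b')
go((.516,-.1085,.25),.1)
E
```

```text
bezelL 57 tilt -0.016197881802844854 swivel -0.0948658194924799 a0 -15.628490695516373
bezelR 124 tilt -0.017606516582156482 swivel 0.05774449052130198 a0 -13.359773786610322
win 331 tilt -0.007868832932735553 swivel -0.00584803456745425 a0 -12.920400747645393
side bar n 209 mid [0.6052 0.1786] len 0.10678596008212562 rstd 0.0029523244708247764 zmax/med 0.2482103509561251 0.24361192526701914 yaw of y axis vs +y (ccw) 0.14489014
bezelL 56 tilt -0.014710227654939512 swivel -0.042376021850759754 a0 -12.30189780539503
bezelR 118 tilt -0.01944297562991454 swivel 0.03028149266468271 a0 -11.667618737847386
win 339 tilt -0.013183637327871112 swivel -0.005544798328047859 a0 -12.96823327491422
shift [-270.282  -133.0691   63.278 ] turn [ 0.0002 -0.0031  2.2336] | at [610.3423 177.6073 313.2933] tilt 0.003139254065303269 yaw 0.13898352941550754 F [-0.0057  0.5772 -0.2657] w 48.36887477496874 t 9.2
```

Request:
servo_tool([
  [-20,-10,0,0,0,8],
  [-55,-27,0,0,0,16],
  [-92,-45,0,0,0,24],
  [-130,-64,10,0,0,32],
  [-168,-82,20,0,0,40],
  [-205,-100,35,0,0,48],
  [-240,-118,50,0,0,56],
  [-260,-128,60,0,0,64],
], hand=0, grip_force=40)

```text
clock: 10.0
position: [0.517, -0.0996, 0.2506]
ee_rot: [-0.001, 0.958, 0.288, -0.002]
contact_force: [1.2, 0.1, 0.1]
width: 0.0854
```

```bash
python3 -c "
from go import *
go((.517,-.1083,.2),-1.43)"
```

```text
shift [-4.61  7.41 50.58] turn [-0.13  0.26 25.45] | at [517.01 -99.61 250.59] tilt 0.293840737522269 yaw -0.9857797361939171 F [1.2  0.08 0.05] w 85.44790781456665 t 10.0
```

Request:
servo_tool([
  [-2,3,15,0,0,8],
  [-4,6,30,0,0,16],
  [-4.6,7.4,45,0,0,24],
  [-4.6,7.4,51,0,0,25.5],
  [-4.6,7.4,51,0,0,25.5],
  [-4.6,7.4,51,0,0,25.5],
  [-4.6,7.4,51,0,0,25.5],
])

```text
clock: 10.7
position: [0.5205, -0.1062, 0.203]
ee_rot: [0.0, 0.997, 0.075, 0.001]
contact_force: [-0.4, -0.4, 1.2]
width: 0.0855
```

```bash
python3 -c "
from go import *
go((.517,-.1083,.056),-1.43)
from meas import *
snap('side','side7'); face2('side7')
s=cv2.imread('pics/side7.png'); cv2.imwrite('pics/crop7.png',cv2.resize(s[260:460,330:530],(600,600)))"
```

```text
shift [ -3.92   1.47 147.  ] turn [ 0.03 -0.06  0.48] | at [ 520.48 -106.22  203.  ] tilt 0.0696286471815959 yaw -1.4215833756568241 F [-0.36 -0.39  1.17] w 85.512069258308 t 10.7
bezelL 66 tilt -0.0069098858371249685 swivel -0.04221405312144627 a0 -12.509746643022922
bezelR 121 tilt -0.012047094408775388 swivel 0.049172931316332456 a0 -12.963410068607649
win 337 tilt -0.005660359299490078 swivel -0.006476325761056076 a0 -12.947448163185541
```

View pics/crop7.png

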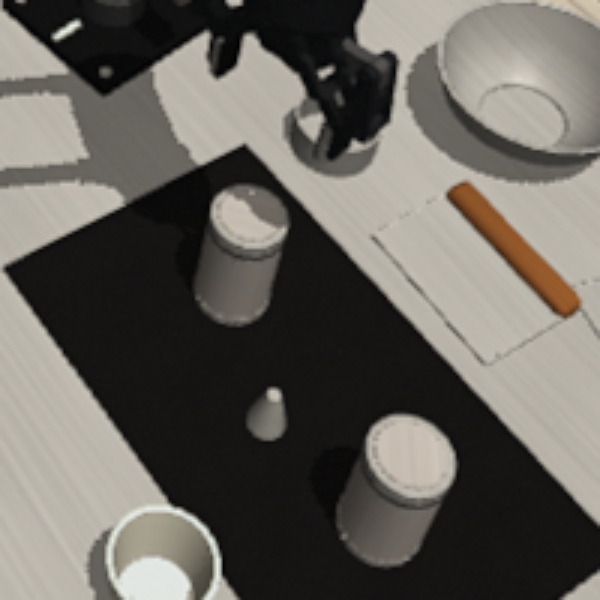

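```bash
python3 -c "
from go import *
cams.get_image('side');go((.517,-.1083,.056),-1.43)"
```

```text
shift [ -3.94   1.45 147.08] turn [ 0.03 -0.08  0.46] | at [ 520.48 -106.22  203.08] tilt 0.08163963306227805 yaw -1.4220455791677469 F [ 0.36 -0.09 -0.73] w 85.31409351684114 t 10.8
```

Request:
servo_tool([
  [-3.9,1.5,30,0,0,0],
  [-3.9,1.5,60,0,0,0],
  [-3.9,1.5,90,0,0,0],
  [-3.9,1.5,115,0,0,0],
  [-3.9,1.5,135,0,0,0],
  [-3.9,1.5,145,0,0,0],
  [-3.9,1.5,147,0,0,0],
  [-3.9,1.5,147,0,0,0],
])

```text
clock: 11.6
position: [0.517, -0.1085, 0.0559]
ee_rot: [0.0, 0.997, 0.074, 0.0]
contact_force: [-0.1, 0.5, -0.3]
width: 0.0853
```

Request:
servo_tool([
  [0,0,0,0,0,0],
  [0,0,0,0,0,0],
  [0,0,0,0,0,0],
  [0,0,0,0,0,0],
  [0,0,0,0,0,0],
  [0,0,0,0,0,0],
  [0,0,0,0,0,0],
], hand=255, grip_force=40)

```text
clock: 12.3
position: [0.5173, -0.1087, 0.0566]
ee_rot: [0.001, 0.997, 0.074, 0.001]
contact_force: [-0.2, -1.2, 6.9]
width: 0.0554
```

```bash
python3 -c "
from go import *
go((.517,-.1083,.056),-1.43)"
```

```text
shift [-0.22 -0.49  0.59] turn [ 0.07 -0.12  0.4 ] | at [ 517.29 -108.75   56.59] tilt 0.14187458224643687 yaw -1.4230682664757437 F [-0.18 -1.2   6.91] w 55.359764473462235 t 12.3
```

Request:
servo_tool([
  [0,0,-5,0,0,0],
  [0,0,-15,0,0,0],
  [0,0,-30,0,0,0],
  [0,0,-42,0,0,0],
  [0,0,-50,0,0,0],
  [0,0,-50,0,0,0],
  [0,0,-50,0,0,0],
  [0,0,-50,0,0,0],
])

```text
clock: 13.1
position: [0.5158, -0.1081, 0.1048]
ee_rot: [-0.0, 0.997, 0.074, -0.001]
contact_force: [0.4, 0.2, -2.4]
width: 0.0547
```

```bash
python3 -c "
from go import *
from meas import *
F=[]
for i in range(6):
  if i==3: snap('side','side8')
  else: cams.get_image('top')
  s=telemetry.get_state();F.append(s['contact_force'])
print(np.array(F),np.mean(F,0)); go((.517,-.1083,.056),-1.43)
s=cv2.imread('pics/side8.png'); cv2.imwrite('pics/crop8.png',cv2.resize(s[260:460,330:530],(600,600)))"
```

```text
[[ 0.3546 -0.4906 -1.8225]
 [-0.4739 -0.9475 -1.8311]
 [ 0.1813 -0.5077 -2.1917]
 [ 0.3402  0.2209 -2.133 ]
 [-0.4648  1.0014 -2.408 ]
 [ 0.086  -0.7052 -1.6251]] [ 0.0039 -0.2381 -2.0019]
shift [ 0.7485  0.1418 49.0697] turn [-0.0224  0.0299  0.3946] | at [ 516.2669 -108.2852  105.0701] tilt 0.037326087483571926 yaw -1.423112258861081 F [ 0.086  -0.7052 -1.6251] w 54.80807583759091 t 13.4
```

View pics/crop8.png

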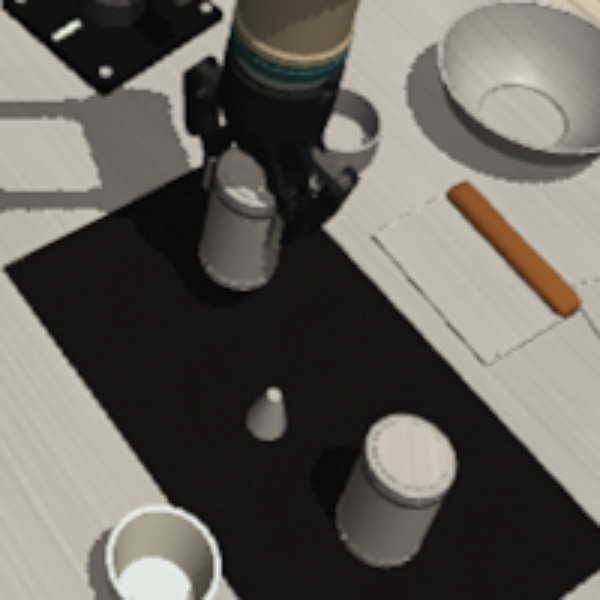

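Tin 1 weighs about 2.0 N (0.20 kg), which fits the lighter one. I'll set it back down, then lift the other to confirm.

Request:
servo_tool([
  [0,0,12,0,0,0],
  [0,0,26,0,0,0],
  [0,0,38,0,0,0],
  [0,0,45,0,0,0],
  [0,0,48,0,0,0],
  [0,0,50,0,0,0],
  [0,0,50,0,0,0],
  [0,0,50,0,0,0],
])

```text
clock: 14.2
position: [0.5157, -0.108, 0.0566]
ee_rot: [-0.0, 0.997, 0.074, -0.001]
contact_force: [-3.7, 1.1, 7.0]
width: 0.0552
```

Request:
servo_tool([
  [0,0,0,0,0,0],
  [0,0,0,0,0,0],
  [0,0,0,0,0,0],
  [0,0,0,0,0,0],
  [0,0,0,0,0,0],
  [0,0,0,0,0,0],
], hand=0)

```text
clock: 14.8
position: [0.5165, -0.1083, 0.0553]
ee_rot: [-0.0, 0.997, 0.074, -0.0]
contact_force: [0.1, 0.1, -0.4]
width: 0.0853
```

Request:
servo_tool([
  [0,0,-15,0,0,0],
  [0,0,-40,0,0,0],
  [0,0,-80,0,0,0],
  [0,0,-120,0,0,0],
  [0,0,-145,0,0,0],
  [0,0,-145,0,0,0],
  [0,0,-145,0,0,0],
  [0,0,-145,0,0,0],
])

```text
clock: 15.6
position: [0.5153, -0.1079, 0.1989]
ee_rot: [-0.001, 0.997, 0.074, -0.001]
contact_force: [-0.6, 0.5, -0.4]
width: 0.0851
```

```bash
cat >> meas.py <<'E'
def cyl(tag,x,y,zlo=.02,zhi=.088,zc=.05,cam='side'):
    from scipy.optimize import least_squares
    im,d=load(tag);P=pts(cam,d)
    m=(np.hypot(P[...,0]-x,P[...,1]-y)<.04)&(P[...,2]>zlo)&(P[...,2]<zhi)&(im.min(2)>30)
    p=P[m]
    def res(v):
        c=np.array([v[0],v[1],zc]);n=np.array([v[2],v[3],1]);n/=np.linalg.norm(n);q=p-c
        return (np.linalg.norm(np.cross(q,n),axis=1)-.028)*1e3
    f=least_squares(res,[x,y,0,0],loss='soft_l1'); print('tin',m.sum(),f.x, np.median(abs(f.fun)),'z',p[:,2].min(),p[:,2].max())
E
python3 - <<'E'
from go import *
from meas import *
snap('side','side9'); cyl('side9',.5164,-.1087);cyl('side9',.489,-.3023)
go((.4893,-.3018,.2),-1.43)
s=cv2.imread('pics/side9.png'); cv2.imwrite('pics/crop9.png',cv2.resize(s[260:460,330:530],(600,600)))
E
```

```text
tin 441 [ 0.5151 -0.1079  0.0008  0.0033] 0.5571001878134085 z 0.020124816917630906 0.08770911711882723
tin 515 [ 0.4889 -0.3023 -0.0004  0.0001] 0.47121030787041635 z 0.020260735348498704 0.08790163324778588
shift [-54.2788 187.8855  -1.46  ] turn [-0.0981  0.172   0.3921] | at [ 515.3453 -107.9722  198.701 ] tilt 0.19799607026756197 yaw -1.4231598780152293 F [-0.1922 -0.2821 -0.0718] w 85.33264487539704 t 15.65
```

View pics/crop9.png

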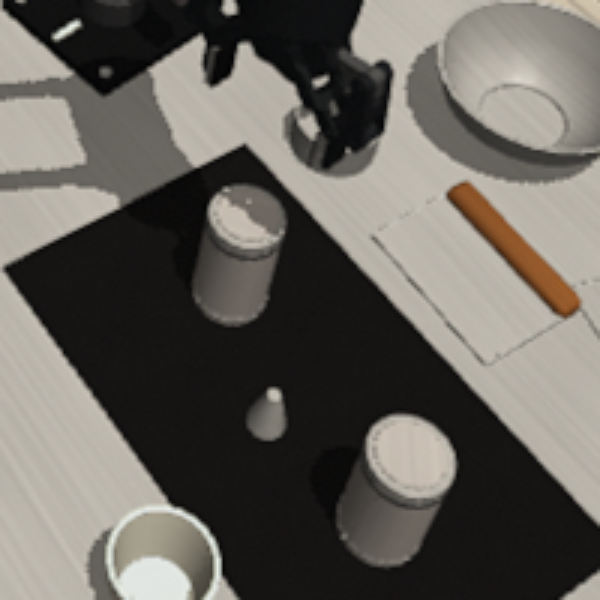

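Tin 1 is standing back within about 1.5 mm of where it was (side about 409,343). Nothing else has moved. Next is tin 2.

Request:
servo_tool([
  [-10,35,0,0,0,0],
  [-22,78,0,0,0,0],
  [-35,122,0,0,0,0],
  [-46,160,0,0,0,0],
  [-53,182,0,0,0,0],
  [-54.3,187.9,0,0,0,0],
  [-54.3,187.9,0,0,0,0],
  [-54.3,187.9,0,0,0,0],
])

```text
clock: 16.45
position: [0.4902, -0.3007, 0.1996]
ee_rot: [-0.001, 0.997, 0.074, -0.001]
contact_force: [1.1, -0.1, 0.4]
width: 0.0855
```

```bash
python3 -c "
from go import *
cams.get_image('side');cams.get_image('side');go((.4893,-.3018,.056),-1.43)"
```

```text
shift [ -1.31   1.21 144.13] turn [-0.07  0.02  0.49] | at [ 490.48 -300.57  200.13] tilt 0.06933911787053648 yaw -1.4214941192578832 F [-0.12  0.29 -0.35] w 85.35082361484056 t 16.55
```

Request:
servo_tool([
  [-1.3,1.2,30,0,0,0],
  [-1.3,1.2,60,0,0,0],
  [-1.3,1.2,90,0,0,0],
  [-1.3,1.2,115,0,0,0],
  [-1.3,1.2,135,0,0,0],
  [-1.3,1.2,143,0,0,0],
  [-1.3,1.2,144,0,0,0],
  [-1.3,1.2,144,0,0,0],
])

```text
clock: 17.35
position: [0.49, -0.3035, 0.0572]
ee_rot: [0.0, 0.997, 0.074, 0.001]
contact_force: [0.5, 0.6, 0.9]
width: 0.0852
```

Request:
servo_tool([
  [0,0,0,0,0,0],
  [0,0,0,0,0,0],
  [0,0,0,0,0,0],
  [0,0,0,0,0,0],
  [0,0,0,0,0,0],
  [0,0,0,0,0,0],
  [0,0,0,0,0,0],
], hand=255, grip_force=60)

```text
clock: 18.05
position: [0.4899, -0.3036, 0.0579]
ee_rot: [0.0, 0.997, 0.074, 0.001]
contact_force: [-0.3, 1.6, 5.9]
width: 0.0551
```

Request:
servo_tool([
  [0,0,-5,0,0,0],
  [0,0,-15,0,0,0],
  [0,0,-30,0,0,0],
  [0,0,-42,0,0,0],
  [0,0,-50,0,0,0],
  [0,0,-50,0,0,0],
  [0,0,-50,0,0,0],
  [0,0,-50,0,0,0],
])

```text
clock: 18.85
position: [0.4887, -0.3031, 0.1056]
ee_rot: [-0.001, 0.997, 0.074, -0.001]
contact_force: [0.9, -0.5, -5.0]
width: 0.0553
```

```bash
python3 -c "
from go import *
from meas import *
F=[]
for i in range(6):
  if i==3: snap('side','side10')
  else: cams.get_image('top')
  s=telemetry.get_state();F.append(s['contact_force'])
print(np.mean(F,0)); go((.483,.161,.156),-1.43)
im,d=load('side10');P=pts('side',d);p=s['position']
cyl('side10',p[0],p[1],p[2]+.019-.055,p[2]-.01,p[2]-.02)
s=cv2.imread('pics/side10.png'); cv2.imwrite('pics/crop10.png',cv2.resize(s[260:460,330:530],(600,600)))"
```

```text
[ 0.1122 -0.1466 -6.175 ]
shift [  62.2542 -460.3344  -49.75  ] turn [-0.0318  0.0224  0.3942] | at [ 489.134  -303.4595  106.0183] tilt 0.03890122468508346 yaw -1.4231195695863161 F [ 0.5883  0.0862 -6.7929] w 55.53415292962108 t 19.15
tin 218 [ 0.4881 -0.3023  0.0208 -0.0085] 0.45059988967953957 z 0.07034566506631545 0.09601481674401313
```

View pics/crop10.png

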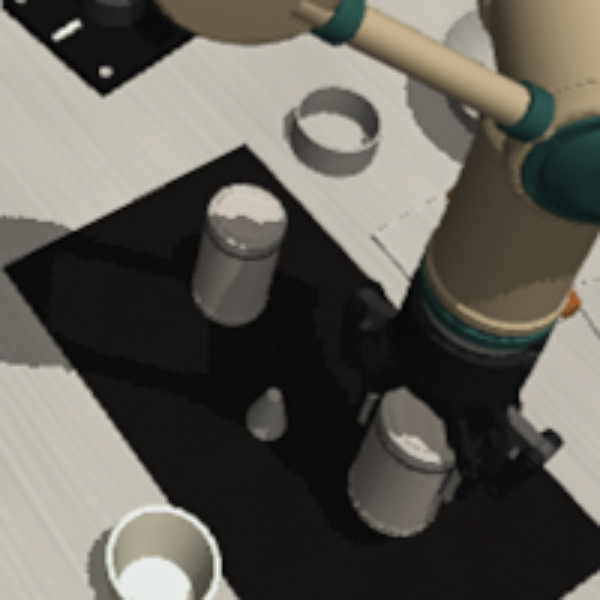

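Tin 2 weighs about 6.2 N (0.63 kg), so it is the heavier one. I'll raise it above tin 1's height and carry it to the reader.

Request:
servo_tool([
  [0,0,-15,0,0,0],
  [0,0,-40,0,0,0],
  [1,-8,-65,0,0,0],
  [4,-25,-88,0,0,0],
  [7,-50,-100,0,0,0],
  [11,-80,-105,0,0,0],
  [15,-115,-105,0,0,0],
  [20,-150,-105,0,0,0.4],
])

```text
clock: 19.95
position: [0.4866, -0.1511, 0.2116]
ee_rot: [-0.0, 0.998, 0.07, 0.0]
contact_force: [1.4, 0.0, -6.2]
width: 0.0554
```

```bash
python3 -c "
from go import *
go((.4835,.1612,.21),-1.43)"
```

```text
shift [  40.38 -309.69    1.64] turn [-0.   -0.03 -0.06] | at [ 486.63 -151.1   211.61] tilt 0.026717717597661717 yaw -1.4311194367538564 F [ 1.37  0.02 -6.16] w 55.44343060027814 t 19.95
```

Request:
servo_tool([
  [5,-35,0,0,0,0],
  [10,-75,0,0,0,0],
  [15,-115,0,0,0,0],
  [20,-155,0,0,0,0],
  [25,-195,0,0,0,0],
  [30,-230,0,0,0,0],
  [34,-260,0,0,0,0],
  [37,-280,0,0,0,0],
])

```text
clock: 20.75
position: [0.4837, 0.1325, 0.2114]
ee_rot: [-0.001, 0.997, 0.071, 0.0]
contact_force: [1.1, -0.8, -6.1]
width: 0.0556
```

Request:
servo_tool([
  [2,-14,0,0,0,0],
  [3,-24,5,0,0,0],
  [3,-26,15,0,0,0],
  [3,-26,28,0,0,0],
  [3,-26,40,0,0,0],
  [3,-26,48,0,0,0],
  [3,-26,50,0,0,0],
  [3,-26,50,0,0,0],
])

```text
clock: 21.55
position: [0.4836, 0.1559, 0.161]
ee_rot: [0.0, 0.998, 0.07, -0.0]
contact_force: [0.5, 0.8, -5.8]
width: 0.0557
```

```bash
python3 -c "
from go import *
from meas import *
snap('side','side11');snap('top','top11');cams.get_image('top');cams.get_image('top')
go((.4835,.1612,.1595),-1.43)
face2('side11')
p=telemetry.get_state()['position']
cyl('side11',p[0],p[1],p[2]-.048,p[2]-.008,p[2]-.03)
cyl('side11',.516,-.108)
s=cv2.imread('pics/side11.png');t=cv2.imread('pics/top11.png')
cv2.imwrite('pics/crop11.png',np.hstack([cv2.resize(s[150:310,270:430],(400,400)),cv2.resize(t[145:305,250:410],(400,400))]))"
```

```text
shift [-0.0155 -4.8962  2.5529] turn [-0.0062 -0.0889 -0.0121] | at [484.1975 156.3535 162.0524] tilt 0.08911120325615497 yaw -1.4302109699795555 F [-0.9544  0.2175 -6.4352] w 55.51396735912384 t 21.75
bezelL 17 tilt -0.025499246982278775 swivel -0.3222838961736732 a0 -29.506525974210884
bezelR 120 tilt -0.00794027897788921 swivel 0.03290592568710675 a0 -11.701852665234965
win 323 tilt -0.014798333325120601 swivel -0.005190660703262843 a0 -12.97194603852819
tin 259 [ 0.4824  0.1571  0.0077 -0.0069] 0.8084379549156105 z 0.1141307119229551 0.1538878059441825
tin 440 [ 0.5152 -0.1078  0.0052  0.0006] 0.5951338681286031 z 0.020183192823222895 0.08791318189128905
```

View pics/crop11.png

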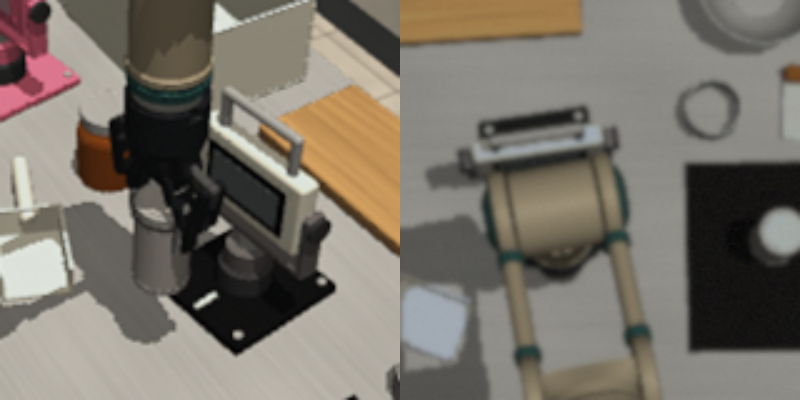

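View pics/side11.png

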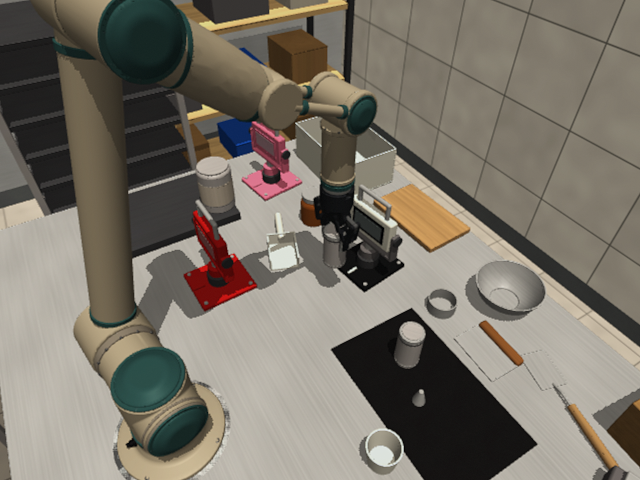

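Request:
servo_tool([
  [0.5,-2.5,1,0,0,0],
  [0.5,-4.5,2.5,0,0,0],
  [0.5,-4.5,2.5,0,0,0],
  [0.5,-4.5,2.5,0,0,0],
  [0.5,-4.5,2.5,0,0,0],
  [0.5,-4.5,2.5,0,0,0],
  [0.5,-4.5,2.5,0,0,0],
])

```text
clock: 22.45
position: [0.4836, 0.1608, 0.1589]
ee_rot: [-0.0, 0.998, 0.07, 0.0]
contact_force: [0.3, 0.8, -5.1]
width: 0.0556
```

```bash
python3 -c "
from go import *
from meas import *
snap('side','side12');cams.get_image('top')
go((.4835,.1612,.1595),-1.43)
p=telemetry.get_state()['position']
cyl('side12',p[0],p[1],p[2]-.048,p[2]-.008,p[2]-.03)
face2('side12')
im,d=load('side12');P=pts('side',d)
m=(np.hypot(P[...,0]-.4835,P[...,1]-.1612)<.036)&(P[...,2]>.07)&(im.min(2)>30)
print('underside z',np.percentile(P[m][:,2],[0,1,3,100]))
L=P[m&(P[...,2]>.195)&(P[...,2]<.22)];print('lid',len(L),np.median(L,0) if len(L) else 0)"
```

```text
shift [ 0.0084 -0.3752 -0.544 ] turn [-0.0044 -0.0088 -0.0093] | at [483.5444 160.8274 158.9559] tilt 0.009815259269837664 yaw -1.4301627417229337 F [ 0.0598  0.4577 -5.4828] w 55.59396443746526 t 22.55
tin 262 [ 0.4823  0.1619 -0.0015 -0.0042] 0.8642007938061743 z 0.11113263465522227 0.15086167096882175
bezelL 39 tilt 0.0038864623957112314 swivel -0.01278064345235689 a0 -10.414390311986523
bezelR 117 tilt -0.01008557755349582 swivel -0.017529360186837418 a0 -8.867367741275567
win 331 tilt -0.01835791888109231 swivel -0.004936751401481247 a0 -12.865410223632345
underside z [0.103  0.1103 0.1173 0.5646]
lid 246 [0.4697 0.1567 0.2063]
```

```bash
python3 -c "
from h import *
print(sign_off(), telemetry.get_state()['clock'])"
```

```text
the job is handed in; nothing more can be done
the job is handed in; nothing more can be done
```

The job is done and handed in at about 22.6 s: the reader is squared, the lighter tin is back on the mat, and the heavier one is held in front of the window.

- **Reader:** I turned the head by its handle in one move. Depth measurements then showed it still looking about 0.035 rad down, so I gripped the handle again and corrected it. The last checks gave a swivel of about -0.005 rad and a tilt between -0.01 and -0.02 rad on the window. The fits on the narrow frame strips around the window were noisier and did not fully agree, ranging from about -0.03 to +0.004 rad in tilt.
- **Tins:** tin 1 weighed about 2.0 N (0.20 kg) and went back standing within about 1.5 mm of where it was. Tin 2 weighed about 6.2 N (0.63 kg), so it is the heavier one.
- **Final hold:** tin 2 is upright within about 0.005 rad and straight in front of the window, about 11 cm from it. Its middle is at a height of 153 to 155 mm; the camera reading of the lid suggests about 1.5 mm below the window's middle. The camera and the arm disagreed by about 1 mm on the tin's position.
- **Other things:** in the pictures nothing else on the bench moved, and the wrist force readings stayed below about 9 N.

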